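# Turn the revolving chocolate stand to present the filled half egg

## Robot

A 6-joint arm with a two-finger parallel gripper is mounted at the origin on a cart in front of the work surface, level with it; the furniture and walls round the work are solid. World frame = base frame: x ahead of the robot, y to its left, z up, the work surface at z = 0. Lengths are in m, angles in rad, forces in N, time in s.
With the tool pointing down it reaches from about 0.225 to 0.725 m from the base axis. Payload 3.1 kg.
Tool frame: the origin (TCP) lies on the centre line of the jaws, within the pads' length; the fingertips stand 11 mm ahead of it and the grasp point (between the pads) lies 8 mm behind it; z points along the fingers, y is the line along which they close (so a half turn about z gives the same grasp; the last joint's range is limited). The gripper opens to 85 mm and grips with 20 to 120 N. Pads are 22 mm wide; open, the fingers measure 114 mm over their backs; the gripper's body (76 mm by 85 mm) begins 54 mm behind the grasp point. The pads swing forward as they close: fully open they stand 13 mm farther back than shut.
Start: joints at [1.026, 0.048, 0.099, 1.622, 0, 1.443], TCP at [0.213, 0.48, 0.242] pointing down, gripper open.
Joint ranges: [-2.91, 2.91], [-0.99, 1.94], [-1.21, 1.42], [-2.12, 2.29], [-1.49, 1.47], [-3.14, 3.14]. Speed limits (rad/s): [2.79, 2.79, 3.14, 3.14, 3.14, 3.14].

## Interface

Orientations are given as a rotation vector (axis times angle).
In Python, from workcell import bot gives the robot as it stands.
- The arm moves only by the shell command python3 -m pendant 'ROWS' [OPENING] [FORCE]. ROWS is text: rows parted by semicolons, each of 6 numbers parted by spaces: the shift along the tool's x, y, z in mm, then the turn, a rotation vector about the tool's x, y, z in degrees. In form: tx ty tz rx ry rz; .... A call has 1 to 20 rows; each row is the pose to reach, as a shift and turn from the pose commanded when the call began, along the tool's axes at that moment; what a row does not reach only later rows make up. A row lasts 1/12 s, in which the tool goes at most 41.7 mm and 7.16 degrees, less where a joint would pass 70% of its speed; a pose out of reach is approached as far as the arm can. A call with a gripper value outside its range is refused whole. OPENING is the opening, from 0 (shut) to 1 (fully open), set as the call begins (- or left out, the last holds). The fingers move at their own pace and stop on an object; FORCE is the grip in N (left out, the last holds). Time passes only in rows, so rows that repeat a pose let the fingers close. It gives the time, the measured TCP pose, the force, the opening and the grip force at its end, in the units of the state.
- bot.sense(): the state, without advancing time (a new reading comes with each control period).
- bot.camera(name): name is "scene" or "top"; returns the picture (480x640x3 uint8, blue, green, red); there is no depth.
- bot.camera_info(name): a dict with "camera_matrix" (3x3 intrinsics, pixels), "k1" (the pictures are not rectified: a ray, as slopes to the right and down, at radius r is drawn at 1 + k1 r^2 times it, then the intrinsics apply), "rvec" (rotation vector, rad) and "tvec" (3), from world to camera coordinates, as OpenCV has them. Camera axes: x right, y down, z forward; pixel columns grow to the right and rows downward; lengths in m; the calibration is good to about 2 mm. A picture is of the moment at which its call begins. camera_info takes no time and is no camera call.
- bot.job_done(): hands the job in; it is judged then, once.
The state is a dict: "t": time; "q": joint angles; "joint_velocities": joint speeds; "effort": joint torques, N m; "eef_pos": TCP position; "tool_rot": TCP orientation; "contact_force": force on the tool from outside, world axes, zero at the start; "ft_torque": the same for the moment, N m; "finger_gap": finger opening in m; "gripper_force": force on a finger pad.
Only numpy, scipy, OpenCV 4.12 (cv2) and the standard library are available. Lean on these libraries where they do the work, as an engineer would, in place of code of your own. Each camera call takes 0.05 s, during which the arm holds its last target. There are 200 camera calls.

## Task

Turn the revolving display stand, gently pushing the pegs on its rim with the fingertips, until the cream-filled half egg faces the front, centred over the line of the brass tongue under the stand, and leave it at rest there. Do not grip or force the pegs or spin the stand fast, do not touch the three chocolates riding on it or let them slide about, and leave the things round the stand where they are.

Things in the scene. Friction and masses are not known exactly. Their poses are not given: they have to be found in the camera images.
- front_plate: flat fixed plate on the table under the revolving stand: a dark disc 190 mm across, 5 mm thick, from which a brass tongue 24 mm wide, 4 mm thick runs out under the rim to a point 208 mm from the centre. Origin: on the stand's axis of rotation, at table height. Its -x axis runs along the tongue and is the stand's FRONT (it may be turned up to 0.4 rad from the robot's direction)
- turntable (a joint): angle of the revolving top about the vertical axis through front_plate, rad, growing counter-clockwise seen from above; it can be turned three full turns and more either way, its start value is arbitrary, and it stays where it is left. The top is a white marble disc 240 mm across, its underside 23 mm and its upper face 36 mm above the table, on a foot 140 mm across. Turning it takes about 0.2 N m (1.5 N at a peg)
- peg_0 (a point): one of six equal turned wooden finger pegs that stick straight out from the rim of the revolving top, 60 degrees apart (peg_0 to peg_5 counter-clockwise). Each is a level round bar 12 mm thick with a 17 mm ball end, reaching from the rim (120 mm from the axis) to 163 mm from the axis. This point: on the bar's centre line, 140 mm from the axis, 29.5 mm above the table
- peg_1 (a point): as peg_0, 60 degrees counter-clockwise from it
- peg_2 (a point): as peg_0, 120 degrees counter-clockwise from it
- peg_3 (a point): as peg_0, 180 degrees counter-clockwise from it
- peg_4 (a point): as peg_0, 240 degrees counter-clockwise from it
- peg_5 (a point): as peg_0, 300 degrees counter-clockwise from it
- filled_half_egg: half chocolate egg shell filled with white cream, cream side up, 80x87x39 mm, standing loose on the revolving top about 64 mm from its axis; origin at the centre of its underside. It rides along by friction. The only item with a flat white top there
- choc_dome: round chocolate dome with drizzled lines, 106 mm across, 46 mm high, loose on the revolving top about 64 mm from its axis; origin at the centre of its underside
- choc_chunk_2: plain block of chocolate, 41x46x16 mm, loose on the revolving top about 64 mm from its axis; origin at the centre of its underside
- bonbon_scoop: steel bonbon scoop, 39x167x20 mm, lying on the table to the left; a bystander; origin at the centre of its underside
- small_dish: empty white porcelain dish, 98x113x31 mm, on the table to the left; a bystander; origin at the centre of its underside
- choc_bar: flat wrapped chocolate bar, 27x92x9 mm, lying on the table at the right front; a bystander; origin at the centre of its underside
- sweet_pack: flat pack of wafers, 46x96x22 mm, on the table to the right; a bystander; origin at the centre of its underside
- ribbon_spool_1: spool of ribbon, 53 mm across, 22 mm high, on the table to the right; a bystander; origin at the centre of its underside
Things that resemble listed ones, but are neither listed nor needed, are in the scene too. Of the things like the choc_dome, leave any that is turquoise; of the rest the larger one is meant.

How it is judged:
On the way:
1. the fingers push the stand round (contact force between the fingers and turntable above 0.3 N and (velocity of joint turntable above 0.05 rad/s or velocity of joint turntable below -0.05 rad/s)), for 0.05 s.
At the end, for the whole second after the job is handed in: The half egg's centre is on the front side of the axis, at most 12 mm to either side of the brass tongue's centre line and at least 45 mm out from the axis; the stand is at rest; all three chocolates still stand upright on it, within 78 mm of its axis (x of filled_half_egg in the frame of front_plate below -0.045 m and y of filled_half_egg in the frame of front_plate between -0.012 and 0.012 m and velocity of joint turntable between -0.05 and 0.05 rad/s and linear speed of filled_half_egg below 0.02 m/s and height (world z) of filled_half_egg between 0.03 and 0.046 m and angle between each of filled_half_egg, choc_dome, choc_chunk_2's own z axis and vertical below 0.2 rad and horizontal distance between each of filled_half_egg, choc_dome, choc_chunk_2 and front_plate below 0.078 m and height (world z) of choc_dome between 0.03 and 0.046 m and height (world z) of choc_chunk_2 between 0.03 and 0.046 m); the robot touches nothing.
It fails at once if the arm or gripper touches one of the chocolates (contact force between any of the fingers, the arm and filled_half_egg above 0.3 N or contact force between any of the fingers, the arm and choc_dome above 0.3 N or contact force between any of the fingers, the arm and choc_chunk_2 above 0.3 N).
It fails at once if a chocolate is lifted, tipped or slides about on the stand (its centre leaves the ring 50 to 78 mm from the axis) (height (world z) of any of filled_half_egg, choc_dome, choc_chunk_2 above 0.046 m or height (world z) of any of filled_half_egg, choc_dome, choc_chunk_2 below 0.03 m or angle between any of filled_half_egg, choc_dome, choc_chunk_2's own z axis and vertical above 0.2 rad or horizontal distance between any of filled_half_egg, choc_dome, choc_chunk_2 and front_plate below 0.05 m or horizontal distance between any of filled_half_egg, choc_dome, choc_chunk_2 and front_plate above 0.078 m).
It fails at once if the stand is spun faster than 3 rad/s (velocity of joint turntable above 3 rad/s or velocity of joint turntable below -3 rad/s).
It fails at once if the stand is forced or its pegs squeezed (more than 18 N from the fingers) (contact force between the fingers and turntable above 18 N).
It fails at once if a thing standing round the stand is moved more than 20 mm (distance of any of bonbon_scoop, small_dish, choc_bar, sweet_pack, ribbon_spool_1 from where it was at the start of the episode above 0.02 m).
It also fails if it takes over 56 s, if anything falls off the work surface, if the arm or the gripper's body presses on something with over 40 N, if the wrist force passes 120 N, or if a joint passes its speed limit or range.

## Working session

There is one attempt and no reset: what is moved stays moved. The work goes in short steps, Python scripts to look and compute and a shell command to move; the robot and the scene stay as the last step left them, time stands still between calls to the robot, and variables do not carry over. Pictures are saved under pics/ and viewed, at most 10 in all, crops included, and the job is handed in when it is done.

```bash
mkdir -p pics; ls; cat > h.py <<'E'
import cv2, numpy as np
from workcell import bot
def ray(cam,u,v):
    i=bot.camera_info(cam);K=np.array(i["camera_matrix"]);R=cv2.Rodrigues(np.array(i["rvec"],float))[0];t=np.array(i["tvec"],float)
    p=cv2.undistortPoints(np.array([[[u,v]]],float),K,np.array([i["k1"],0,0,0],float))[0,0]
    return -R.T@t, R.T@np.array([p[0],p[1],1.])
def pt(cam,u,v,z):
    c,d=ray(cam,u,v); return c+d*(z-c[2])/d[2]
def px(cam,P):
    i=bot.camera_info(cam)
    return cv2.projectPoints(np.array(P,float).reshape(-1,3),np.array(i["rvec"],float),np.array(i["tvec"],float),np.array(i["camera_matrix"]),np.array([i["k1"],0,0,0],float))[0][:,0]
E
python3 - <<'E'
from h import *
for c in("top","scene"):
    cv2.imwrite(f"pics/{c}0.png",bot.camera(c)); c0,d=ray(c,320,240); print(c,c0,d)
s=bot.sense();print(s["t"],s["eef_pos"],s["tool_rot"],s["finger_gap"])
R=cv2.Rodrigues(np.array(s["tool_rot"]))[0];print(R.round(3))
E
```

```text
pics
top [0.28282475 0.01223104 1.38750068] [ 0.2247015  -0.00485092 -0.97457925]
scene [-0.0808806  -0.36715221  0.88974509] [ 0.55903665  0.33880696 -0.75698841]
0.1 [0.2122752  0.47959526 0.24122977] [-0.64978433 -3.07295393  0.003164  ] 0.08580878676200222
[[-0.914  0.405 -0.001]
 [ 0.405  0.914 -0.002]
 [ 0.    -0.002 -1.   ]]
```

View pics/top0.png

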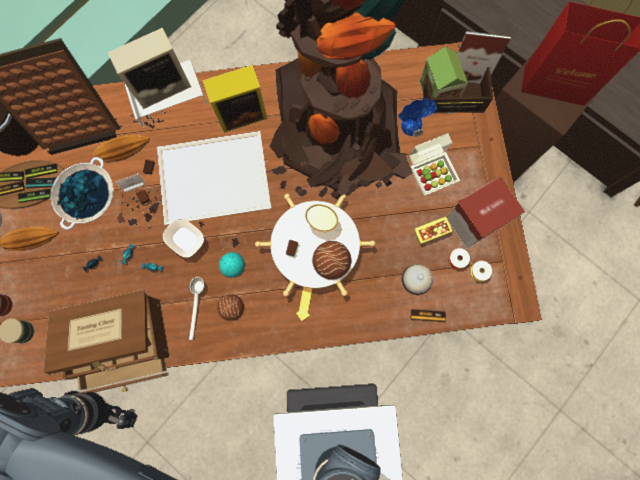

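View pics/scene0.png

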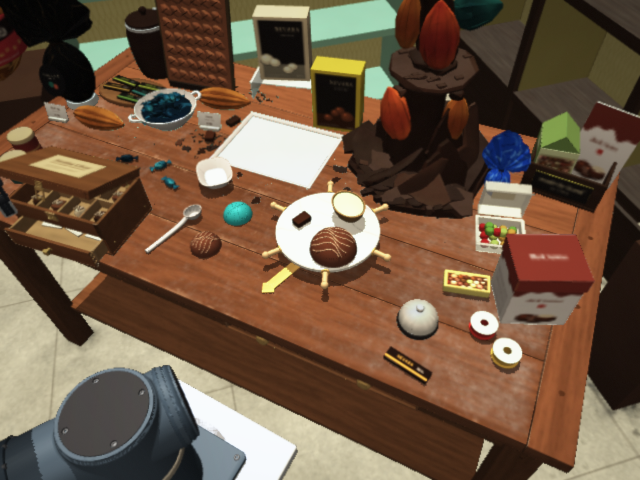

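The top view shows the stand at about (315,245), the egg with its white cream top at (322,218), the chunk at (291,247) and the tongue tip at (303,319). There are three dome-like things: (331,259) brown, large and on the stand; (231,264) turquoise; (230,307) brown and small. The one on the stand is the choc_dome, because it is the larger non-turquoise one. Next I'll measure, and confirm with an enlarged crop.

```bash
cat > m.py <<'E'
from h import *
def measure(im,save=None):
    hsv=cv2.cvtColor(im,cv2.COLOR_BGR2HSV);H,S,V=cv2.split(hsv)
    x0,x1,y0,y1=240,395,180,330
    roi=np.zeros(S.shape,np.uint8);roi[y0:y1,x0:x1]=1
    # disc: white mask
    w=((S<40)&(V>150)).astype(np.uint8)*roi
    c=max(cv2.findContours(w,cv2.RETR_EXTERNAL,cv2.CHAIN_APPROX_NONE)[0],key=cv2.contourArea)
    hull=cv2.convexHull(c)[:,0]
    P=np.array([pt("top",*p,0.036)[:2] for p in c[:,0]])
    # robust circle fit radius .12
    from scipy.optimize import least_squares
    r=least_squares(lambda a:np.hypot(*(P-a).T)-.12,P.mean(0),loss='soft_l1',f_scale=.001).x
    # tongue: yellow saturated below the disc
    t=((H>20)&(H<35)&(S>150)&(V>120)).astype(np.uint8)*roi
    t=cv2.morphologyEx(t,cv2.MORPH_OPEN,np.ones((3,3)))
    # cream
    e=((H>15)&(H<40)&(S>30)&(S<150)&(V>150)).astype(np.uint8)*roi
    return w,t,e,r,np.hypot(*(P-r).T)
if __name__=="__main__":
    im=bot.camera("top");w,t,e,r,d=measure(im)
    print("centre",r,"rad pct",np.percentile(d,[5,50,95]))
    for n,m in(("tongue",t),("cream",e)):
        k,l,st,ce=cv2.connectedComponentsWithStats(m)
        for i in range(1,k):
            if st[i,4]>15: print(n,st[i],ce[i].round(1))
    cr=cv2.resize(im[180:330,240:395],None,fx=3.8,fy=3.8,interpolation=cv2.INTER_CUBIC)
    cv2.imwrite("pics/crop1.png",cr)
E
python3 m.py
```

```text
centre [0.58526025 0.02293583] rad pct [0.02707094 0.11521714 0.12107219]
cream [284 194  12  15  73] [289.1 200.5]
cream [332 194  14  16  70] [339.5 201.1]
cream [305 204  37  37 768] [325.5 223.1]
cream [359 239  16  11  86] [365.8 243.1]
cream [255 241  16   7  73] [262.7 243.6]
cream [293 245   7  13  19] [296.2 251.5]
cream [331 274  17  22 102] [340.7 286.1]
cream [283 279  16  17  87] [288.7 287.7]
cream [303 286  19   3  24] [310.9 287. ]
cream [296 291  15  30 273] [304.  305.7]
```

View pics/crop1.png

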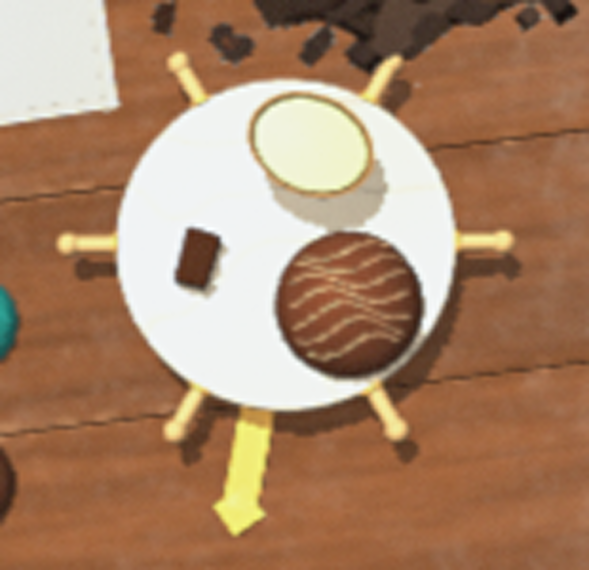

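The crop confirms the choc_dome on the stand at crop (350,305) and the cream egg at crop (311,143). The peg balls are at (179,62), (394,62), (505,241), (397,428), (175,430) and (66,243), and the tongue tip is at (235,535).

```bash
cat > g.py <<'E'
from h import *
f=lambda a,b,z:pt("top",240+(a+.5)/3.8-.5,180+(b+.5)/3.8-.5,z)[:2]
B=np.array([f(a,b,.0295) for a,b in((179,62),(394,62),(505,241),(397,428),(175,430),(66,243))])
c=(B[:3]+B[3:]).mean(0)/2
print("centre",c); d=B-c
print("pegs r",np.hypot(*d.T).round(4),"ang",np.degrees(np.arctan2(d[:,1],d[:,0])).round(1))
for n,a,b,z in(("tip",235,535,.002),("tongue",249,450,.003),("egg",311,143,.075),("dome",350,305,.05),("chunk",198,259,.05)):
    v=f(a,b,z)-c;print(n,f(a,b,z).round(4),np.hypot(*v).round(4),np.degrees(np.arctan2(v[1],v[0])).round(1))
for u,v in((197,286),(184,238),(433,230),(418,279),(428,315),(231,264),(230,307),(310,185),(285,190),(340,185),(375,190),(268,210)): print((u,v),pt("top",u,v,.01).round(3))
E
python3 g.py
```

```text
centre [0.58788956 0.01993493]
pegs r [0.155  0.1547 0.1558 0.1541 0.1548 0.1566] ang [  26.1  -34.4  -94.  -153.8  146.    86. ]
tip [0.3859 0.0706] 0.2083 165.9
tongue [0.4449 0.0567] 0.1476 165.6
egg [ 0.6466 -0.0026] 0.0629 -21.0
dome [ 0.5351 -0.0215] 0.0671 -141.9
chunk [0.5756 0.082 ] 0.0633 101.2
(197, 286) [0.498 0.346 0.01 ]
(184, 238) [0.634 0.379 0.01 ]
(433, 230) [ 0.606 -0.308  0.01 ]
(418, 279) [ 0.473 -0.251  0.01 ]
(428, 315) [ 0.374 -0.267  0.01 ]
(231, 264) [0.552 0.252 0.01 ]
(230, 307) [0.435 0.259 0.01 ]
(310, 185) [0.761 0.022 0.01 ]
(285, 190) [0.751 0.093 0.01 ]
(340, 185) [ 0.754 -0.062  0.01 ]
(375, 190) [ 0.733 -0.159  0.01 ]
(268, 210) [0.697 0.144 0.01 ]
```

```bash
python3 -m pendant '-40 -9 0 0 0 -5; -79 -18 0 0 0 -10; -118 -27 0 0 0 -15; -157 -36 0 0 0 -20; -196 -45 0 0 0 -24; -235 -54 0 0 0 -24; -274 -63 0 0 0 -24; -313 -72 0 0 0 -24; -352 -82 0 0 0 -24; -391 -91 0 0 0 -24; -430 -100 0 0 0 -24; -469 -109 0 0 0 -24; -505 -117 0 0 0 -24; -525 -122 0 0 0 -24; -525 -122 0 0 0 -24; -525 -122 0 0 0 -24; -525 -122 0 0 0 -24; -525 -122 0 0 0 -24' 0 20
python3 - <<'E'
from h import *
s=bot.sense();print(cv2.Rodrigues(np.array(s["tool_rot"]))[0].round(3),s["q"])
E
```

```text
t: 1.65
eef_pos: [0.6423, 0.157, 0.2425]
tool_rot: [0.005, -3.141, -0.001]
contact_force: [-0.3, -0.1, -0.5]
finger_gap: -0.0002
gripper_force: 0.0
[[-1.    -0.003 -0.   ]
 [-0.003  1.     0.   ]
 [ 0.     0.    -1.   ]] [1.38174722e-01 4.25957745e-01 5.46090150e-01 1.69131426e+00
 4.00131856e-04 1.34722778e-01]
```

```bash
python3 -m pendant '0 0 40 0 0 0; 0 0 80 0 0 0; 0 0 120 0 0 0; 0 0 155 0 0 0; 0 0 185 0 0 0; 0 0 203 0 0 0; 0 0 211 0 0 0; 0 0 211 0 0 0'
python3 - <<'E'
from h import *
s=bot.sense();p=np.array(s["eef_pos"]);c=np.array([.588,.020])
d=p[:2]-c;a0=np.degrees(np.arctan2(d[1],d[0]));print(a0,np.hypot(*d))
# rows: tool x=-X, y=+Y, from p
for a in np.arange(68,268,4):
    q=c+.147*np.array([np.cos(np.radians(a)),np.sin(np.radians(a))])-p[:2]
    print(int(a),round(-q[0]*1000),round(q[1]*1000),end='; ')
cv2.imwrite("pics/low.png",cv2.resize(bot.camera("scene")[120:330,180:460],None,fx=2.8,fy=2.8,interpolation=2))
E
```

```text
t: 2.32
eef_pos: [0.6403, 0.1567, 0.0287]
tool_rot: [0.006, -3.136, 0.001]
contact_force: [-0.0, 0.0, 0.0]
finger_gap: 0.0001
gripper_force: 0.0
69.06101754874769 0.1463901695026678
68 -3 0; 72 7 3; 76 17 6; 80 27 8; 84 37 9; 88 47 10; 92 57 10; 96 68 9; 100 78 8; 104 88 6; 108 98 3; 112 107 0; 116 117 -5; 120 126 -9; 124 135 -15; 128 143 -21; 132 151 -27; 136 158 -35; 140 165 -42; 144 171 -50; 148 177 -59; 152 182 -68; 156 187 -77; 160 190 -86; 164 194 -96; 168 196 -106; 172 198 -116; 176 199 -126; 180 199 -137; 184 199 -147; 188 198 -157; 192 196 -167; 196 194 -177; 200 190 -187; 204 187 -197; 208 182 -206; 212 177 -215; 216 171 -223; 220 165 -231; 224 158 -239; 228 151 -246; 232 143 -253; 236 135 -259; 240 126 -264; 244 117 -269; 248 107 -273; 252 98 -277; 256 88 -279; 260 78 -281; 264 68 -283;
```

View pics/low.png

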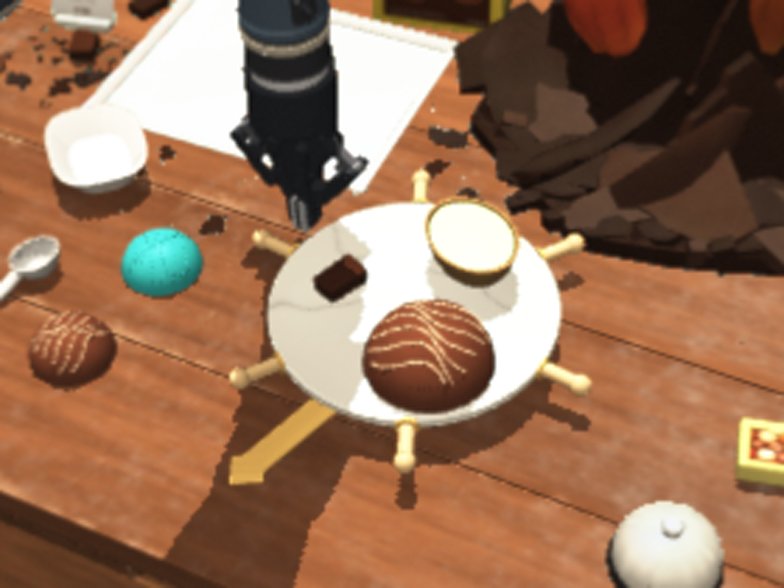

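The fingers are down behind the left peg, which sits at (275,240) in the crop, and they are clear of the chunk. I'll push this peg counter-clockwise round the front.

```bash
python3 -m pendant '4 2 0 0 0 0; 10 4 0 0 0 0; 15 5 0 0 0 0; 20 7 0 0 0 0; 24 7 0 0 0 0; 28 8 0 0 0 0; 33 9 0 0 0 0; 39 9 0 0 0 0; 47 10 0 0 0 0; 57 10 0 0 0 0; 68 9 0 0 0 0; 78 8 0 0 0 0; 88 6 0 0 0 0; 98 3 0 0 0 0; 107 0 0 0 0 0; 117 -5 0 0 0 0; 126 -9 0 0 0 0; 133 -13 0 0 0 0; 137 -16 0 0 0 0; 137 -16 0 0 0 0'
python3 - <<'E'
from h import *
s=bot.sense();p=np.array(s["eef_pos"]);c=np.array([.588,.020]);d=p[:2]-c
print(p,np.degrees(np.arctan2(d[1],d[0])),np.hypot(*d))
cv2.imwrite("pics/p2.png",cv2.resize(bot.camera("top")[180:330,240:395],None,fx=3.8,fy=3.8,interpolation=2))
E
```

```text
t: 4.03
eef_pos: [0.5049, 0.1394, 0.0311]
tool_rot: [0.003, -3.14, -0.0]
contact_force: [0.4, -0.2, 1.0]
finger_gap: -0.0002
gripper_force: 0.0
[0.50485179 0.1393516  0.03111567] 124.86361976265088 0.145459370747311
```

View pics/p2.png

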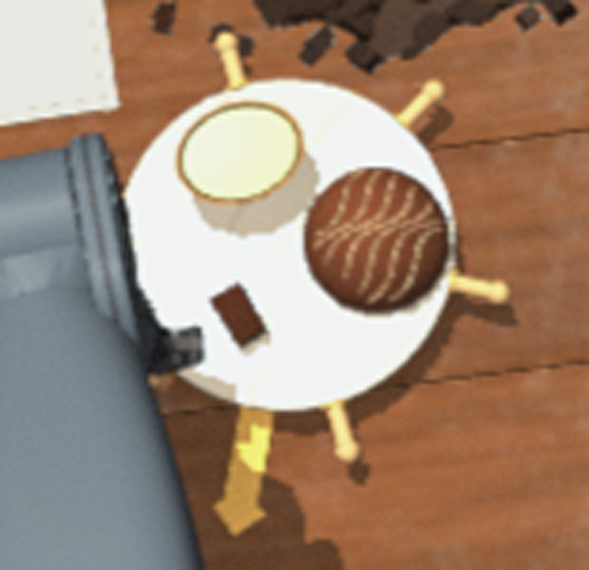

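```bash
python3 -m pendant '4 -3 0 0 0 0; 10 -8 0 0 0 0; 16 -12 0 0 0 0; 23 -20 0 0 0 0; 30 -27 0 0 0 0; 36 -35 0 0 0 0; 42 -44 0 0 0 0; 47 -53 0 0 0 0; 52 -62 0 0 0 0; 55 -71 0 0 0 0; 59 -81 0 0 0 0; 61 -91 0 0 0 0; 63 -101 0 0 0 0; 64 -111 0 0 0 0; 64 -122 0 0 0 0; 64 -132 0 0 0 0; 63 -142 0 0 0 0; 62 -148 0 0 0 0; 61 -151 0 0 0 0; 61 -151 0 0 0 0'
python3 - <<'E'
from h import *
s=bot.sense();p=np.array(s["eef_pos"]);c=np.array([.588,.020]);d=p[:2]-c
print(p,np.degrees(np.arctan2(d[1],d[0])),np.hypot(*d))
for a in np.arange(192,269,4):
    q=c+.147*np.array([np.cos(np.radians(a)),np.sin(np.radians(a))])-p[:2]
    print(int(a),round(-q[0]*1000),round(q[1]*1000),end='; ')
cv2.imwrite("pics/p3.png",cv2.resize(bot.camera("top")[180:330,240:395],None,fx=3.8,fy=3.8,interpolation=2))
E
```

```text
t: 5.75
eef_pos: [0.4449, -0.0124, 0.0308]
tool_rot: [0.001, -3.14, 0.001]
contact_force: [0.6, -0.2, -0.5]
finger_gap: -0.0
gripper_force: 0.0
[ 0.44491628 -0.01236483  0.0307905 ] -167.25445983723813 0.1466984482319061
192 1 2; 196 -2 -8; 200 -5 -18; 204 -9 -27; 208 -13 -37; 212 -18 -46; 216 -24 -54; 220 -30 -62; 224 -37 -70; 228 -45 -77; 232 -53 -83; 236 -61 -90; 240 -70 -95; 244 -79 -100; 248 -88 -104; 252 -98 -107; 256 -108 -110; 260 -118 -112; 264 -128 -114; 268 -138 -115;
```

View pics/p3.png

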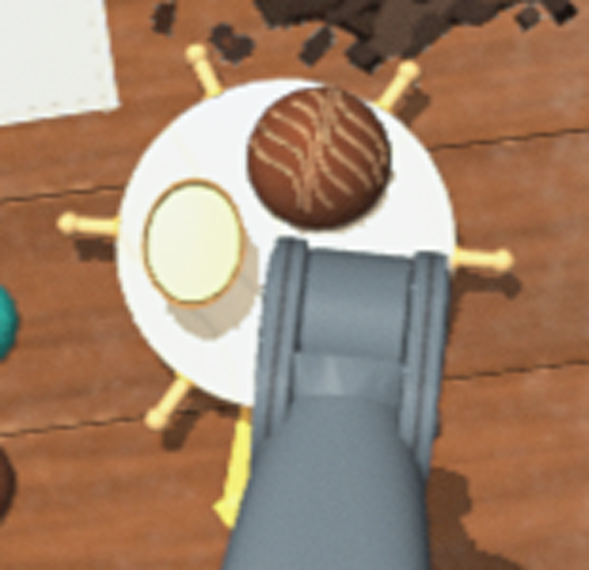

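The stand has turned about 115°. The egg is at crop (193,243) and nothing has shifted, so I'll carry on.

```bash
python3 -m pendant '-1 -4 0 0 0 0; -4 -12 0 0 0 0; -7 -22 0 0 0 0; -11 -32 0 0 0 0; -15 -41 0 0 0 0; -21 -50 0 0 0 0; -27 -58 0 0 0 0; -33 -66 0 0 0 0; -41 -73 0 0 0 0; -49 -80 0 0 0 0; -57 -86 0 0 0 0; -66 -93 0 0 0 0; -75 -98 0 0 0 0; -84 -102 0 0 0 0; -93 -106 0 0 0 0; -100 -108 0 0 0 0; -105 -109 0 0 0 0; -108 -110 0 0 0 0; -108 -110 0 0 0 0'
cat > e.py <<'E'
from h import *
import sys
s=bot.sense();p=np.array(s["eef_pos"]);c=np.array([.588,.020]);d=p[:2]-c
print(p,np.degrees(np.arctan2(d[1],d[0])),np.hypot(*d))
im=bot.camera("top")
cv2.imwrite(sys.argv[1],cv2.resize(im[180:330,240:395],None,fx=3.8,fy=3.8,interpolation=2))
H,S,V=cv2.split(cv2.cvtColor(im,cv2.COLOR_BGR2HSV))
m=((H>15)&(H<45)&(S>25)&(S<110)&(V>190)).astype(np.uint8)
k,l,st,ce=cv2.connectedComponentsWithStats(m)
for i in range(1,k):
    if st[i,4]>200 and 260<ce[i,0]<370 and 190<ce[i,1]<300:
        e=pt("top",*ce[i],.075)[:2]-c;a=np.degrees(np.arctan2(e[1],e[0]));print("egg",st[i],ce[i],np.hypot(*e),a,"to go",165.7-a)
E
python3 e.py pics/p4.png
```

```text
t: 7.38
eef_pos: [0.5542, -0.1217, 0.031]
tool_rot: [0.003, -3.141, 0.001]
contact_force: [-0.1, -0.1, -0.1]
finger_gap: -0.0001
gripper_force: 0.2
[ 0.5541894  -0.12167513  0.03104912] -103.42251040574067 0.1456536990510786
egg [290 250  32  31 521] [307.98272553 264.        ] 0.06731095539589022 161.55035805997807 to go 4.149641940021922
```

View pics/p4.png

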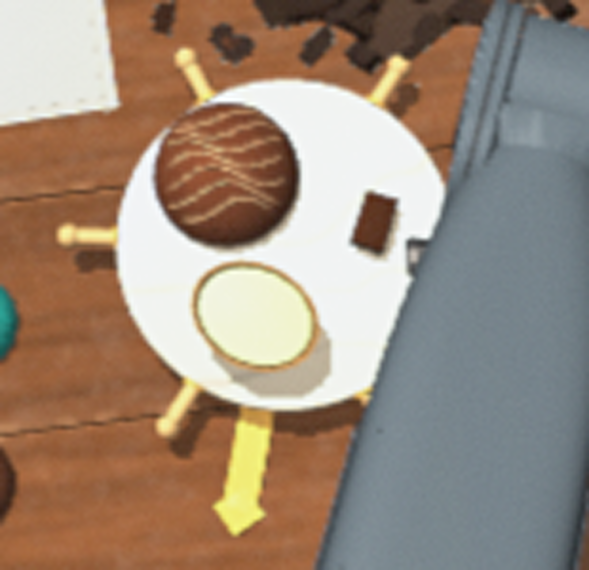

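```bash
python3 - <<'E'
from h import *
f=lambda a,b,z:pt("top",240+(a+.5)/3.8-.5,180+(b+.5)/3.8-.5,z)[:2]
c=np.array([.5879,.0199])
for n,a,b,z in(("egg0",311,143,.075),("egg",255,316,.075),("peg",167,427,.0295),("peg",66,235,.0295),("peg",184,58,.0295),("peg",399,64,.0295)):
    v=f(a,b,z)-c;print(n,np.hypot(*v).round(4),np.degrees(np.arctan2(v[1],v[0])).round(1))
im=bot.camera("top");H,S,V=cv2.split(cv2.cvtColor(im,cv2.COLOR_BGR2HSV))
m=np.zeros_like(S)
# egg outline incl. brown rim: non-marble saturation region, fit hull ellipse
m[240:288,288:330]=((S>22)&(V>130)|(S>80))[240:288,288:330]
m=cv2.morphologyEx(m,cv2.MORPH_OPEN,np.ones((3,3)))
q=max(cv2.findContours(m,0,1)[0],key=cv2.contourArea);print(cv2.fitEllipse(q),cv2.boundingRect(q))
E
```

```text
egg0 0.0629 -21.0
egg 0.0651 158.0
peg 0.1559 143.8
peg 0.1569 83.9
peg 0.1559 24.4
peg 0.1552 -35.9
((308.3033752441406, 266.1997375488281), (29.310903549194336, 41.87510681152344), 136.9434814453125) (290, 248, 37, 37)
```

The pegs put the stand at about 178°, and the egg is at about 157.5°, so about 8° remains to reach 165.7°.

```bash
python3 -m pendant '-3 -1 0 0 0 0; -7 -2 0 0 0 0; -11 -3 0 0 0 0; -15 -4 0 0 0 0; -18 -4 0 0 0 0; -20 -5 0 0 0 0; -20 -5 0 0 0 0; -15 -5 0 0 0 0; -8 -5 0 0 0 0; -2 -6 0 0 0 0; 4 -8 0 0 0 0; 4 -8 -15 0 0 0; 4 -8 -50 0 0 0; 4 -8 -90 0 0 0; 4 -25 -130 0 0 0; 10 -60 -160 0 0 0; 30 -95 -180 0 0 0; 50 -130 -180 0 0 0; 70 -165 -180 0 0 0; 80 -185 -180 0 0 0'
python3 -m pendant '30 -20 0 0 0 0; 60 -40 0 0 0 0; 90 -60 0 0 0 0; 100 -65 0 0 0 0; 100 -65 0 0 0 0'
python3 e.py pics/p5.png
```

```text
t: 9.15
eef_pos: [0.4721, -0.3098, 0.213]
tool_rot: [0.0, 3.14, -0.006]
contact_force: [0.3, 0.2, -0.8]
finger_gap: -0.0003
gripper_force: 0.0
t: 9.57
eef_pos: [0.3714, -0.3732, 0.2116]
tool_rot: [-0.005, -3.141, 0.002]
contact_force: [1.2, 0.0, 0.4]
finger_gap: 0.0001
gripper_force: 0.0
[ 0.37143426 -0.37315961  0.2115948 ] -118.8474744493647 0.44885988236926644
egg [293 251  33  26 506] [311.78853755 264.35177866] 0.06651108497286103 170.01201897868197 to go -4.3120189786819765
```

View pics/p5.png

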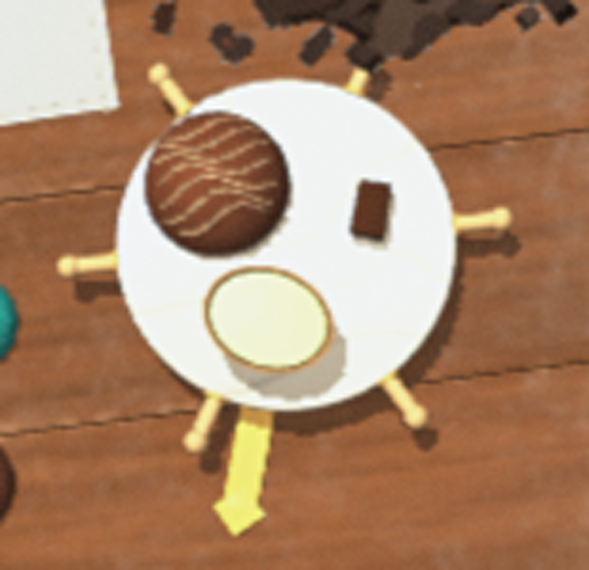

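```bash
python3 - <<'E'
from h import *
f=lambda a,b,z:pt("top",240+(a+.5)/3.8-.5,180+(b+.5)/3.8-.5,z)[:2]
c=np.array([.5879,.0199])
for n,a,b,z in(("egg",268,319,.075),("dome",218,183,.05),("chunk",371,210,.052),("peg",195,440,.0295),("peg",66,266,.0295),("peg",158,74,.0295),("peg",361,78,.0295),("peg",504,216,.0295),("peg",415,415,.0295)):
    v=f(a,b,z)-c;t=np.arctan2(v[1],v[0]);print(n,np.hypot(*v).round(4),np.degrees(t).round(1),"side mm",(1000*np.hypot(*v)*np.sin(t-np.radians(165.7))).round(1))
E
```

```text
egg 0.065 166.0 side mm 0.4
dome 0.0609 47.2 side mm -53.6
chunk 0.0627 -77.7 side mm 56.0
peg 0.1547 151.8 side mm -37.1
peg 0.1571 92.2 side mm -150.7
peg 0.1558 32.6 side mm -113.7
peg 0.1329 -28.1 side mm 31.7
peg 0.1565 -87.3 side mm 149.7
peg 0.1534 -148.1 side mm 110.8
```

The egg is on the tongue line to within about 1 mm, everything is at rest, and the robot is clear, so I'm handing in.

```bash
python3 -c "
from workcell import bot
print(bot.job_done())"
```

```text
the job is handed in; nothing more can be done
None
```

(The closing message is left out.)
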